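Pin the fence of the strap-cutting guide

TASK

Swing the metal fence of the strap-cutting guide by its upright post until the hole in the fence lies over the hole in the plywood board. Then take the locating pin, the one with the straight cylindrical wooden handle, out of the parking block and push it fully home through both holes, upright, and let go.

Things in the scene. Friction and masses are not known exactly. Their poses are not given: they have to be found in the camera images.
- base_hole (a point): Mouth centre of the one hole (26 mm wide, vertical, through to the table) in the guide's fixed plywood board, 170 x 240 x 30 mm, to the robot's left; on the board's top face, 30 mm above the table. The fence, a flat aluminium bar, is pivoted on the board. Axes: z up; the fence's vertical pivot lies 150 mm from here along this point's +y; -x is the side on which the fence stands at the start.
- fence (a joint): Fence angle, rad: 0 = its hole exactly over the board's; grows clockwise seen from above; starts at 0.45 to 0.85. No stop at 0 (travel -0.4 to 1.3); light friction (under 2 N at the post) holds it. Bar 280 x 56 x 10 mm, top 41 mm above the table, 26 mm hole 150 mm from the pivot. The pin's taper pulls it in if a few mm out.
- fence_grip (a point): On the axis of the fence's upright round steel post, its handle, 64 mm above the table. Post 22 mm in diameter, standing from 41 to 83 mm above the table near the fence's free end, 220 mm from the pivot axis, in line with and 70 mm beyond the fence's hole. Fixed to the fence; it may turn between the fingers.
- pin: 160 g pin, upright in one of 3 holes (70 mm apart) of a fixed dark wood block 45 mm high, right. Origin: tip; z up. Shank 38 mm, 18 wide, lowest 14 tapered to 6; collar 40 wide, 5 thick, rests on block; straight wood handle 24 wide, 43 to 81 mm above tip. Home: collar on fence, tip 3 mm above table. Beside it: awl (pear-shaped handle), punch (thin steel rod).
Things that resemble listed ones, but are neither listed nor needed, are in the scene too. Leave any green or red look-alike of the pin alone.

How it is judged:
At the end, for the whole second after the job is handed in: The pin stands in the guide's holes, through fence and board: its tip within 12 mm of the hole's axis and at least 21 mm below the board's top face (27 mm when its collar rests on the fence), upright within 10 degrees, at rest and released, with the fence within 0.1 rad of 0 (horizontal distance between pin and base_hole below 0.012 m and z of pin in the frame of base_hole below -0.021 m and angle between pin's own z axis and vertical below 0.17 rad and value of joint fence between -0.1 and 0.1 rad and linear speed of pin below 0.02 m/s); the robot touches nothing.
It also fails if it takes over 51 s, if anything falls off the work surface, if the arm or the gripper's body presses on something with over 40 N, if the wrist force passes 120 N, or if a joint passes its speed limit or range.

ROBOT

A 7-joint arm with a two-finger parallel gripper is mounted at the origin on the work surface. World frame = base frame: x ahead of the robot, y to its left, z up, the work surface at z = 0. Lengths are in m, angles in rad, forces in N, time in s.
With the tool pointing down it reaches from about 0.4 to 0.85 m from the base axis. Payload 4.5 kg.
Tool frame: the origin (TCP) lies on the mounting face of the last link; the fingertips stand 166 mm ahead of it and the grasp point (between the pads) lies 147 mm ahead of it; z points along the fingers, y is the line along which they close (so a half turn about z gives the same grasp; the last joint's range is limited). The gripper opens to 88 mm and grips with 3 to 60 N. Pads are 18 mm wide; open, the fingers measure 123 mm over their backs; the gripper's body (75 mm by 187 mm) begins 45 mm behind the grasp point.
Start: joints at [-1.217, 0.689, -0.195, 1.565, 0.157, 0.902, -0.215], TCP at [0.196, 0.593, 0.405] pointing down, gripper open.
Joint ranges: [-3.01, 3.01], [-0.46, 2.08], [-1.47, 1.51], [0.13, 2.56], [-1, 4.14], [0.04, 2.09], [-2.66, 2.66]. Speed limits (rad/s): [2.57, 2.57, 3.14, 3.14, 3.14, 3.14, 3.14].

INTERFACE

Orientations are given as a unit quaternion [x, y, z, w].
In Python, from plant import r, snapshot gives the robot as it stands. The module is installed in compiled form; this text tells all that it offers.
- The arm moves only by the tool move_arm, never from a script. Its argument "rows" is a list of rows, each a list of 5 numbers: the shift along the tool's x, y, z in m, then the turn about the tool's z in rad, then the finger opening in m, from 0 to 0.0881. In form: [[dx, dy, dz, spin, claw], ...]. A call has 1 to 10 rows; each row shifts and turns the commanded pose from where the row before left it, along the tool's axes as they then stand; what a row does not reach is not made up. A row lasts 1/12 s, in which the tool goes at most 41.7 mm and 7.16 degrees, less where a joint would pass 70% of its speed; a pose out of reach is approached as far as the arm can. A call with a gripper value outside its range is refused whole. The fingers move at their own pace and stop on an object; "newtons" is the grip in N (left out, the last holds). Time passes only in rows, so rows that do not move let the fingers close. It gives the time, the measured TCP pose, the force, the opening and the grip force at its end, in the units of the state.
- r.get_state(): the state, without advancing time (a new reading comes with each control period).
- snapshot(name): name is "side" or "top"; returns a dict with "color" (420x560x3 uint8, red, green, blue), "depth" (420x560 float32, m along the optical axis (not along the pixel's ray), 0 where there is no reading), "mtx" (3x3 intrinsics, pixels), "dist" ([k1, k2, p1, p2, k3] as OpenCV has them; the pictures are not rectified), "eye" and "orientation" of the camera in the world. Camera axes: x right, y up, looking along -z (the intrinsics and any distortion apply to the point x, -y, -z); pixel columns grow to the right and rows downward; lengths in m; the calibration is good to about 2 mm. A picture is of the moment at which its call begins.
- r.finish_job(): hands the job in; it is judged then, once.
The state is a dict: "clock": time; "q": joint angles; "qd": joint speeds; "joint_torque": joint torques, N m; "tool_pos": TCP position; "eef_rot": TCP orientation; "contact_force": force on the tool from outside, world axes, zero at the start; "moment": the same for the moment, N m; "opening": opening from 0.0 (shut) to 1.0 (fully open); "finger_force": force on a finger pad.
Only numpy, scipy, OpenCV 4.12 (cv2) and the standard library are available. Lean on these libraries where they do the work, as an engineer would, in place of code of your own. Each camera call takes 0.05 s, during which the arm holds its last target. There are 200 camera calls.

## Working session

There is one attempt and no reset: what is moved stays moved. The work goes in short steps, Python scripts to look and compute and a tool call to move; the robot and the scene stay as the last step left them, time stands still between calls to the robot, and variables do not carry over. Pictures are saved under pics/ and viewed, at most 10 in all, crops included, and the job is handed in when it is done.

Besides the shell and the picture viewer there is one more tool, called after "Request:" in YAML: its name, and indented under it one key for each argument. move_arm: Moves the arm, as the interface text tells. Its arguments: {"type":"object","properties":{"rows":{"type":"array"},"newtons":{"type":"number"}},"required":["rows"]}

```bash
mkdir -p pics; cat > h.py <<'E'
import numpy as np,cv2
from plant import r,snapshot
from scipy.spatial.transform import Rotation as R
def cam(n):
    s=snapshot(n); return s
def cloud(s):
    h,w=s["depth"].shape
    v,u=np.mgrid[:h,:w]
    p=cv2.undistortPoints(np.stack([u,v],-1).reshape(-1,1,2).astype(np.float64),np.array(s["mtx"]),np.array(s["dist"])).reshape(h,w,2)
    d=s["depth"]
    c=np.stack([p[...,0]*d,-p[...,1]*d,-d],-1)
    return c@R.from_quat(s["orientation"]).as_matrix().T+np.array(s["eye"])
def save(n,im): cv2.imwrite("pics/"+n,cv2.cvtColor(im,cv2.COLOR_RGB2BGR))
E
python3 - <<'E'
from h import *
for n in("top","side"):
    s=cam(n); save(n+"0.png",s["color"]); np.savez(n+"0.npz",c=s["color"],p=cloud(s)); print(n,s["eye"],R.from_quat(s["orientation"]).as_matrix().round(2).tolist())
print(r.get_state())
E
```

```text
top [ 0.42120244 -0.01966513  1.24349609] [[-0.01, 1.0, -0.09], [-1.0, -0.01, 0.01], [0.01, 0.09, 1.0]]
side [ 0.07309205 -0.56234204  0.72927245] [[0.74, 0.46, -0.49], [-0.67, 0.5, -0.55], [-0.01, 0.73, 0.68]]
{'clock': 0.1, 'q': array([-1.21716597,  0.68991307, -0.19450724,  1.56621065,  0.15729831,
        0.90248328, -0.21507866]), 'qd': array([-2.32368958e-04, -1.76860551e-03, -1.92001084e-03, -2.49928855e-03,
       -5.31278532e-06,  8.80275363e-05, -6.63397466e-04]), 'joint_torque': array([-3.28416238e-03, -5.28502572e+01, -1.27171621e+00, -1.53837562e+01,
       -5.25915704e-02,  1.90907645e-03,  6.12987992e-05]), 'tool_pos': array([0.19644209, 0.5930297 , 0.40398942]), 'eef_rot': array([ 1.59193405e-01,  9.87247081e-01, -8.09490751e-04, -6.94987328e-05]), 'contact_force': array([-0.95144829, -0.46610215,  1.35266501]), 'moment': array([-0.04472862,  0.01045233, -0.04615211]), 'finger_force': 0.0, 'opening': 1.0022024170190456}
```

View pics/top0.png

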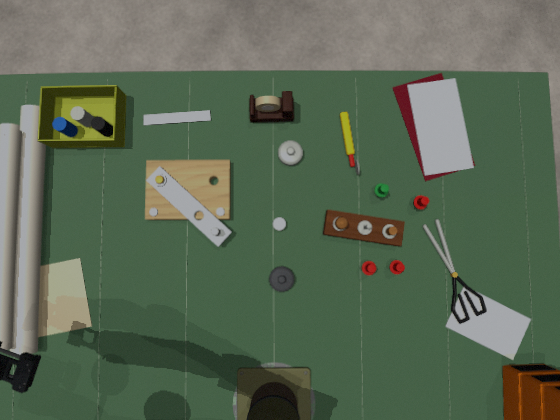

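View pics/side0.png

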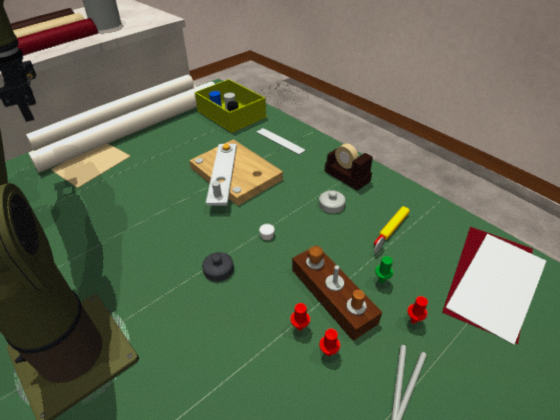

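The top view shows the base hole at (213,180), pivot at (159,180), fence hole at (199,215) and post at (217,232). The block tools are at (341,224), (365,228) and (390,231). The middle one is the steel punch, and I need a crop to tell the pin from the awl.

```bash
python3 - <<'E'
from h import *
t=np.load("top0.npz");s=np.load("side0.npz")
a=cv2.resize(t["c"][200:255,315:415],None,fx=6,fy=6,interpolation=cv2.INTER_CUBIC)[:,:600]
b=cv2.resize(s["c"][235:335,285:385],None,fx=6,fy=6,interpolation=cv2.INTER_CUBIC)[:270+330]
save("crop.png",np.hstack([cv2.resize(a,(400,220)),np.zeros((220,0,3),np.uint8)])) 
c=np.zeros((600,800,3),np.uint8);c[:220,:400]=cv2.resize(a,(400,220));c[:400,400:]=cv2.resize(b,(400,400))
d=cv2.resize(t["c"][150:255,135:245],(400,380),interpolation=cv2.INTER_CUBIC);c[220:600,:400]=d
save("crop.png",c)
P=t["p"]
for n,(u,v) in dict(pivot=(159,180),bh=(213,180),fh=(199,215),post=(217,232),h1=(341,224),h2=(365,228),h3=(390,231),c1=(153,212)).items():
    print(n,P[v,u].round(4),np.median(P[v-1:v+2,u-1:u+2].reshape(-1,3),0).round(4))
# plywood top face fit: min area rect
def seg(lo,hi,x0,x1,y0,y1):
    m=(P[...,2]>lo)&(P[...,2]<hi)&(P[...,0]>x0)&(P[...,0]<x1)&(P[...,1]>y0)&(P[...,1]<y1);return P[m]
q=seg(.022,.046,.4,.8,.1,.45);print("board+fence",len(q),cv2.minAreaRect(q[:,:2].astype(np.float32)),np.percentile(q[:,2],[5,25,50,75,95]))
q=seg(.036,.05,.35,.8,.1,.45);print("fence",len(q),cv2.minAreaRect(q[:,:2].astype(np.float32)))
q=seg(.06,.1,.35,.8,.1,.45);print("post",len(q),q.mean(0),q.max(0),q.min(0))
q=seg(.035,.056,.3,.7,-.45,-.1);print("block",len(q),cv2.minAreaRect(q[:,:2].astype(np.float32)))
Q=s["p"]
for nm,Z in(("t",P),("s",Q)):
  m=(Z[...,2]>.06)&(Z[...,2]<.16)&(Z[...,0]>.35)&(Z[...,0]<.65)&(Z[...,1]<-.1)&(Z[...,1]>-.42)
  n,l=cv2.connectedComponents(m.astype(np.uint8))
  for i in range(1,n):
    z=Z[l==i]
    if len(z)>5:print(nm,len(z),z.mean(0).round(4),z.min(0).round(4),z.max(0).round(4))
E
```

```text
pivot [0.6285 0.3169 0.0572] [0.6289 0.3178 0.0548]
bh [0.6371 0.174  0.0016] [6.374e-01 1.740e-01 6.000e-04]
fh [0.532  0.2084 0.0302] [0.532  0.2084 0.03  ]
post [0.4808 0.1494 0.0819] [0.4808 0.1494 0.082 ]
h1 [ 0.4998 -0.1848  0.0938] [ 0.5001 -0.1848  0.0896]
h2 [ 0.4905 -0.2553  0.0635] [ 0.4906 -0.2553  0.0616]
h3 [ 0.4806 -0.319   0.0849] [ 0.4805 -0.3188  0.0873]
c1 [0.5412 0.3398 0.0301] [0.5411 0.3396 0.0315]
board+fence 5445 ((0.6188498139381409, 0.28590261936187744), (0.4091854989528656, 0.23999443650245667), 70.90707397460938) [0.02621164 0.02891515 0.03139134 0.03898453 0.0430854 ]
fence 1796 ((0.6141923666000366, 0.2925436198711395), (0.43496033549308777, 0.18022023141384125), 61.359642028808594)
post 160 [0.66145318 0.33421154 0.07621857] [0.79912337 0.44956077 0.08687254] [0.47532819 0.145042   0.06034493]
block 2060 ((0.5061619877815247, -0.2814493179321289), (0.2594330608844757, 0.2724640369415283), 61.53788757324219)
t 73 [ 0.5972 -0.3052  0.078 ] [ 0.5873 -0.3189  0.0607] [ 0.6101 -0.2948  0.0854]
t 56 [ 0.5628 -0.4126  0.0766] [ 0.5522 -0.4196  0.0602] [ 0.5737
[... 319 characters left out ...]
0614] [ 0.3941 -0.3327  0.085 ]
t 72 [ 0.3822 -0.2642  0.0796] [ 0.3705 -0.2777  0.061 ] [ 0.3921 -0.2533  0.0861]
s 214 [ 0.4991 -0.1919  0.0809] [ 0.4867 -0.2054  0.0603] [ 0.5186 -0.1735  0.0917]
s 131 [ 0.5967 -0.3097  0.076 ] [ 0.5883 -0.319   0.0601] [ 0.6116 -0.2975  0.0837]
s 74 [ 0.4921 -0.2575  0.0834] [ 0.4887 -0.261   0.0602] [ 0.498  -0.251   0.1018]
s 193 [ 0.4791 -0.3282  0.0807] [ 0.4699 -0.3383  0.06  ] [ 0.4955 -0.3142  0.0913]
s 94 [ 0.5611 -0.4141  0.077 ] [ 0.5523 -0.42    0.0601] [ 0.5758 -0.4062  0.0849]
s 172 [ 0.3787 -0.269   0.0767] [ 0.3695 -0.2789  0.0602] [ 0.3923 -0.2552  0.0835]
s 183 [ 0.3804 -0.3473  0.0768] [ 0.3713 -0.357   0.0603] [ 0.3938 -0.3345  0.0847]
```

View pics/crop.png

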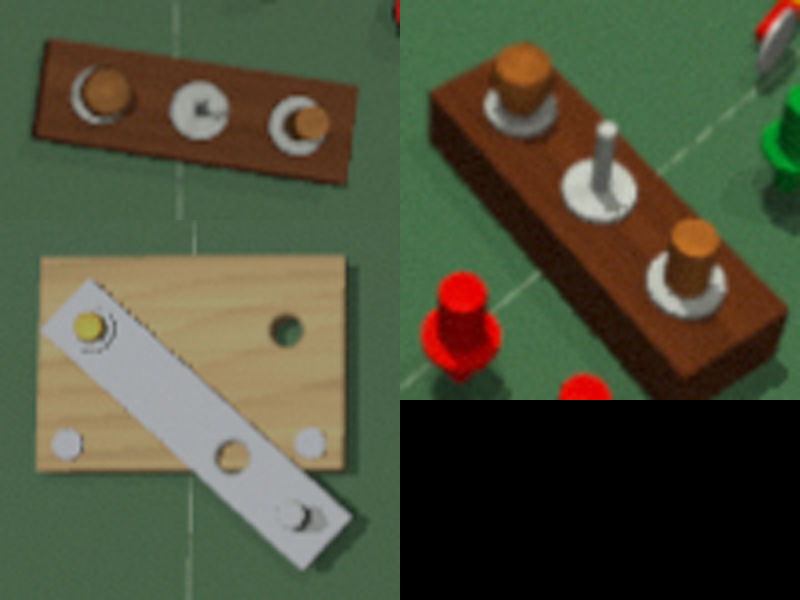

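The crop shows a straight, narrow handle on the right-hand tool (top-view pixel about 392,231), so that is the pin. The left tool is pear-shaped, so it is the awl. Next I'll compute exact positions.

```bash
cat >> h.py <<'E'
def pix(s,uv,z):
    p=cv2.undistortPoints(np.array([[uv]],float),np.array(s["mtx"]),np.array(s["dist"])).ravel()
    d=R.from_quat(s["orientation"]).apply([p[0],-p[1],-1]); e=np.array(s["eye"]); return e+d*(z-e[2])/d[2]
def fitc(xy,rad):
    from scipy.optimize import least_squares
    return least_squares(lambda c:np.hypot(*(xy-c).T)-rad,xy.mean(0),loss="soft_l1",f_scale=.002).x
E
python3 - <<'E'
from h import *
s=cam("top");S=cam("side")
for n,uv,z in [("bh",(213.65,180.4),.03),("piv",(161,180.4),.041),("pivcap",(159.5,180),.057),("fh",(199.1,215.5),.041),("post",(215.6,231.8),.083),("pin",(392.7,230.75),.088),("collar",(389.5,231.3),.05)]:
    print(n,pix(s,uv,z).round(4))
for n,uv,z in [("pin",(285+294/4,235+238/4),.088),("collar",(285+287/4,235+281/4),.05)]: print("side",n,pix(S,uv,z).round(4))
# handle top caps from depth
for nm,a in(("t",s),("s",S)):
    P=cloud(a)
    for k,(x,y,z) in dict(pin=(.482,-.325,.088),post=(.485,.15,.083),boltcap=(.63,.317,.057)).items():
        m=(np.hypot(P[...,0]-x,P[...,1]-y)<.02)&(abs(P[...,2]-z)<.003); q=P[m]
        if len(q): print(nm,k,len(q),q.mean(0).round(4),((q.max(0)+q.min(0))/2).round(4),np.ptp(q,axis=0).round(4))
E
```

```text
bh [0.631  0.1677 0.03  ]
piv [0.6301 0.3157 0.041 ]
pivcap [0.6285 0.3155 0.057 ]
fh [0.5296 0.2061 0.041 ]
post [0.4813 0.1531 0.083 ]
pin [ 0.4811 -0.3256  0.088 ]
collar [ 0.4816 -0.3266  0.05  ]
side pin [ 0.4822 -0.3265  0.088 ]
side collar [ 0.4835 -0.327   0.05  ]
t pin 54 [ 0.4838 -0.3243  0.0878] [ 0.4833 -0.3238  0.0875] [0.0218 0.0223 0.0049]
t post 42 [0.4854 0.1566 0.0829] [0.485  0.1559 0.0828] [0.0191 0.0194 0.0055]
t boltcap 33 [0.6303 0.3189 0.0558] [0.6314 0.3188 0.0561] [0.0175 0.0204 0.0043]
s pin 99 [ 0.4824 -0.3266  0.088 ] [ 0.4834 -0.3261  0.0878] [0.0222 0.0228 0.0049]
s post 40 [0.4835 0.1548 0.0821] [0.4843 0.1559 0.0826] [0.0218 0.0213 0.005 ]
s boltcap 23 [0.6321 0.3164 0.056 ] [0.6319 0.3168 0.056 ] [0.0207 0.0197 0.0039]
```

Request:
move_arm:
  rows:
    - [0,0,0,0.125,0.088]
    - [0,0,0,0.125,0.088]
    - [0,0,0,0.125,0.088]
    - [0,0,0,0.125,0.088]
    - [0,0,0,0.125,0.088]
    - [0,0,0,0.125,0.088]
    - [0,0,0,0.125,0.088]
    - [0,0,0,0.125,0.088]
    - [0,0,0,0.125,0.088]
    - [0,0,0,0.125,0.088]
  newtons: 15

```text
clock: 1.03
tool_pos: [0.1963, 0.5933, 0.4045]
eef_rot: [0.709, 0.705, -0.0, 0.0]
contact_force: [-1.1, 0.1, -0.2]
opening: 1.002
finger_force: 0.0
```

Request:
move_arm:
  rows:
    - [-0.029,0.019,0.006,0,0.088]
    - [-0.029,0.019,0.006,0,0.088]
    - [-0.029,0.019,0.006,0,0.088]
    - [-0.029,0.019,0.006,0,0.088]
    - [-0.029,0.019,0.006,0,0.088]
    - [-0.029,0.019,0.006,0,0.088]
    - [-0.029,0.019,0.006,0,0.088]
    - [-0.029,0.019,0.006,0,0.088]
    - [-0.029,0.019,0.006,0,0.088]
    - [-0.029,0.019,0.006,0,0.088]

```text
clock: 1.87
tool_pos: [0.3874, 0.3022, 0.3445]
eef_rot: [0.707, 0.708, 0.0, -0.0]
contact_force: [0.7, 0.2, 0.1]
opening: 1.003
finger_force: 0.0
```

Request:
move_arm:
  rows:
    - [-0.029,0.019,0.01,0,0.088]
    - [-0.029,0.019,0.01,0,0.088]
    - [-0.029,0.019,0.01,0,0.088]
    - [-0.029,0.019,0.01,0,0.088]
    - [-0.029,0.019,0.01,0,0.088]
    - [0,0,0,0,0.088]
    - [0,0,0,0,0.088]

```text
clock: 2.45
tool_pos: [0.4828, 0.1562, 0.2941]
eef_rot: [0.709, 0.706, -0.001, 0.0]
contact_force: [0.2, -0.0, 0.1]
opening: 0.999
finger_force: 0.0
```

Request:
move_arm:
  rows:
    - [-0.001,0.002,0.02,0,0.088]
    - [0,0,0.02,0,0.088]
    - [0,0,0.02,0,0.088]
    - [0,0,0.019,0,0.088]
    - [0,0,0,0,0.088]
    - [0,0,0,0,0.02]
    - [0,0,0,0,0.02]
    - [0,0,0,0,0.02]
    - [0,0,0,0,0.02]
    - [0,0,0,0,0.02]
  newtons: 8

```text
clock: 3.28
tool_pos: [0.4841, 0.1578, 0.2166]
eef_rot: [0.707, 0.707, 0.001, 0.0]
contact_force: [0.5, 0.2, -0.4]
opening: 0.645
finger_force: 0.0
```

Request:
move_arm:
  rows:
    - [0,0,0,0,0.015]
    - [0,0,0,0,0.015]
    - [0,0,0,0,0.015]
    - [0,0,0,0,0.015]
    - [0,0,0,0,0.015]
    - [0,0,0,0,0.015]
    - [0,0,0,0,0.015]
    - [0,0,0,0,0.015]

```text
clock: 3.95
tool_pos: [0.4842, 0.1578, 0.2157]
eef_rot: [0.707, 0.707, 0.0, 0.0]
contact_force: [1.2, 0.3, 0.1]
opening: 0.247
finger_force: 8.0
```

Request:
move_arm:
  rows:
    - [-0.0085,0.0102,0,0,0.015]
    - [-0.008,0.0105,0,0,0.015]
    - [-0.007,0.0111,0,0,0.015]
    - [-0.0068,0.0114,0,0,0.015]
    - [-0.0057,0.0118,0,0,0.015]
    - [-0.0053,0.0121,0,0,0.015]
    - [-0.0043,0.0125,0,0,0.015]
    - [-0.0038,0.0127,0,0,0.015]
    - [-0.003,0.014,0,0,0.015]
    - [-0.0022,0.0141,0,0,0.015]

```text
clock: 4.78
tool_pos: [0.605, 0.0993, 0.2155]
eef_rot: [0.708, 0.706, -0.002, 0.0]
contact_force: [-2.4, -2.0, 0.3]
opening: 0.242
finger_force: 8.0
```

Request:
move_arm:
  rows:
    - [-0.001,0.0131,0,0,0.015]
    - [-0.0006,0.0135,0,0,0.015]
    - [0,0,0,0,0.015]
    - [0,0,0,0,0.015]
    - [0,0,0,0,0.015]

```text
clock: 5.2
tool_pos: [0.6311, 0.098, 0.2156]
eef_rot: [0.708, 0.706, -0.002, 0.001]
contact_force: [0.6, -6.3, -0.5]
opening: 0.244
finger_force: 8.0
```

Request:
move_arm:
  rows:
    - [0,0,0,0,0.06]
    - [0,0,0,0,0.06]
    - [0,0,0,0,0.06]
    - [0,0,0,0,0.06]
    - [0,0,-0.02,0,0.06]
    - [0,0,-0.03,0,0.06]
    - [0,0,-0.03,0,0.06]
    - [-0.03,-0.01,-0.02,0,0.06]
    - [-0.035,-0.012,0,0,0.06]
    - [-0.035,-0.012,0,0,0.06]

```text
clock: 6.03
tool_pos: [0.5972, 0.002, 0.3175]
eef_rot: [0.706, 0.709, 0.002, 0.001]
contact_force: [-0.3, -1.6, -0.7]
opening: 0.681
finger_force: 0.0
```

Request:
move_arm:
  rows:
    - [-0.036,-0.0125,0,0,0.06]
    - [-0.036,-0.0125,0,0,0.06]
    - [-0.036,-0.0125,0,0,0.06]
    - [-0.036,-0.0125,0,0,0.06]
    - [-0.036,-0.0125,0,0,0.06]
    - [-0.036,-0.0125,0,0,0.06]
    - [-0.036,-0.0125,0,0,0.06]
    - [-0.036,-0.0125,0,0,0.06]
    - [0,0,0,0,0.06]

```text
clock: 6.78
tool_pos: [0.493, -0.2956, 0.3158]
eef_rot: [0.711, 0.703, -0.003, 0.001]
contact_force: [0.3, -1.4, 0.8]
opening: 0.683
finger_force: 0.0
```

```bash
python3 - <<'E'
from h import *
s=cam("top")
c=np.zeros((600,800,3),np.uint8)
c[:380,:400]=cv2.resize(s["color"][150:255,135:245],(400,380),interpolation=cv2.INTER_CUBIC)
S=cam("side");c[:400,400:]=cv2.resize(S["color"][130:230,180:280],(400,400),interpolation=cv2.INTER_CUBIC)
save("f1.png",c)
for nm,a in(("t",s),("s",S)):
    P=cloud(a);m=(np.hypot(P[...,0]-.632,P[...,1]-.097)<.03)&(abs(P[...,2]-.083)<.003);q=P[m];print(nm,len(q),q.mean(0),np.ptp(q,axis=0))
E
```

```text
t 41 [0.62851336 0.09770252 0.08251489] [0.01717444 0.01924191 0.00526209]
s 33 [0.62880902 0.09874896 0.08220432] [0.01998775 0.0192909  0.00507613]
```

View pics/f1.png

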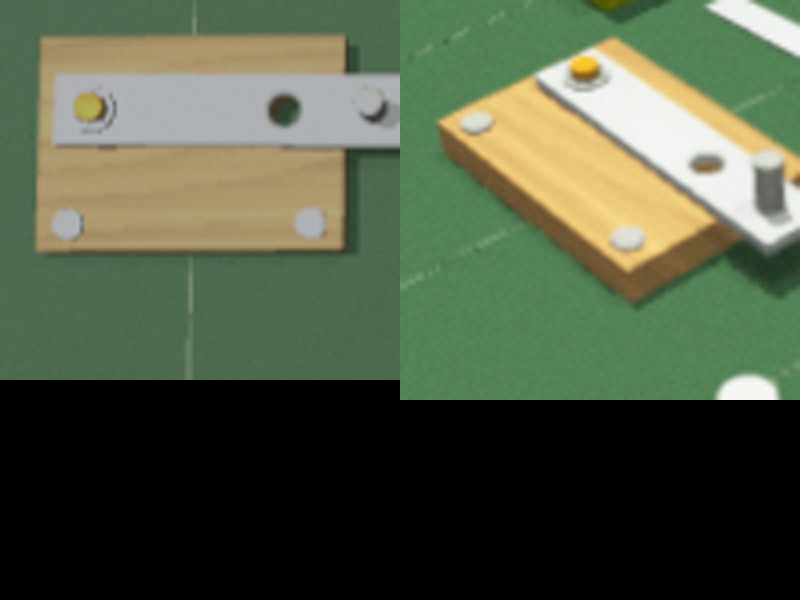

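The fence hole now sits over the board hole, with the holes coinciding at crop (284,109). On to the pin.

Request:
move_arm:
  rows:
    - [-0.015,-0.0055,0.01,0,0.06]
    - [-0.0155,-0.005,0.02,0,0.06]
    - [0,0,0.02,0,0.06]
    - [0,0,0,0,0.06]
    - [0,0,0,0,0.06]
    - [0,0,0,0,0.06]

```text
clock: 7.38
tool_pos: [0.4882, -0.3153, 0.2665]
eef_rot: [0.706, 0.708, 0.001, 0.0]
contact_force: [0.1, -0.3, 0.9]
opening: 0.676
finger_force: 0.0
```

```bash
python3 - <<'E'
from h import *
for i in range(3):
    S=cam("side");s=r.get_state();print(s["tool_pos"],s["eef_rot"].round(3),s["q"].round(2))
P=cloud(S);m=(np.hypot(P[...,0]-.482,P[...,1]+.326)<.02)&(abs(P[...,2]-.088)<.003);q=P[m];print(len(q),q.mean(0),np.ptp(q,axis=0))
E
```

```text
[ 0.48818453 -0.31567255  0.26677613] [0.706 0.708 0.001 0.001] [ 0.56  0.82 -0.11  1.81  0.16  0.51  0.35]
[ 0.48802398 -0.3160106   0.26691573] [0.706 0.708 0.001 0.001] [ 0.56  0.82 -0.11  1.81  0.16  0.51  0.35]
[ 0.48781692 -0.31632093  0.26686651] [0.706 0.708 0.001 0.001] [ 0.56  0.82 -0.11  1.81  0.16  0.51  0.35]
92 [ 0.48207774 -0.32737873  0.0880471 ] [0.0237076  0.02006455 0.00464225]
```

Request:
move_arm:
  rows:
    - [-0.005,-0.003,0.01,0,0.06]
    - [-0.005,-0.002,0.01,0,0.06]
    - [0,0,0.01,0,0.06]
    - [0,0,0.01,0,0.06]
    - [0,0,0.005,0,0.06]
    - [0,0,0,0,0.06]
    - [0,0,0,0,0.06]

```text
clock: 8.12
tool_pos: [0.4819, -0.3268, 0.22]
eef_rot: [0.707, 0.708, -0.0, -0.001]
contact_force: [-0.2, 0.1, 1.0]
opening: 0.686
finger_force: 0.0
```

Request:
move_arm:
  rows:
    - [0,0,0,0,0.015]
    - [0,0,0,0,0.015]
    - [0,0,0,0,0.015]
    - [0,0,0,0,0.015]
    - [0,0,0,0,0.015]
    - [0,0,0,0,0.015]
    - [0,0,0,0,0.015]
    - [0,0,0,0,0.015]
    - [0,0,0,0,0.015]
  newtons: 30

```text
clock: 8.87
tool_pos: [0.4822, -0.3271, 0.2209]
eef_rot: [0.707, 0.708, 0.0, 0.0]
contact_force: [0.7, 0.4, 2.4]
opening: 0.268
finger_force: 30.0
```

Request:
move_arm:
  rows:
    - [0,0,0,0,0.015]
    - [0,0,-0.01,0,0.015]
    - [0,0,-0.02,0,0.015]
    - [0,0,-0.02,0,0.015]
    - [0,0,-0.02,0,0.015]
    - [0,0,-0.02,0,0.015]
    - [0,0,-0.02,0,0.015]
    - [0,0,0,0,0.015]
    - [0,0,0,0,0.015]

```text
clock: 9.62
tool_pos: [0.4816, -0.3271, 0.3314]
eef_rot: [0.707, 0.707, 0.0, 0.0]
contact_force: [-0.5, -0.8, -2.9]
opening: 0.261
finger_force: 30.0
```

Request:
move_arm:
  rows:
    - [0.033,0.0099,0,0,0.015]
    - [0.033,0.0099,0,0,0.015]
    - [0.033,0.0099,0,0,0.015]
    - [0.033,0.0099,0,0,0.015]
    - [0.033,0.0099,0,0,0.015]
    - [0.033,0.0099,0,0,0.015]
    - [0.033,0.0099,0,0,0.015]
    - [0.033,0.0099,0,0,0.015]
    - [0.033,0.0099,0,0,0.015]
    - [0.033,0.0099,0,0,0.015]

```text
clock: 10.45
tool_pos: [0.58, 0.0046, 0.3289]
eef_rot: [0.707, 0.708, -0.002, -0.001]
contact_force: [0.7, -0.0, -2.5]
opening: 0.263
finger_force: 30.0
```

Request:
move_arm:
  rows:
    - [0.033,0.0099,0,0,0.015]
    - [0.033,0.0099,0,0,0.015]
    - [0.033,0.0099,0,0,0.015]
    - [0.033,0.0099,0,0,0.015]
    - [0.033,0.0099,0,0,0.015]
    - [0,0,0.02,0,0.015]
    - [0,0,0.02,0,0.015]
    - [0,0,0,0,0.015]
    - [0,0,0,0,0.015]
    - [0,0,0,0,0.015]

```text
clock: 11.28
tool_pos: [0.6299, 0.1674, 0.2905]
eef_rot: [0.707, 0.707, -0.001, 0.0]
contact_force: [0.4, 0.2, -2.1]
opening: 0.263
finger_force: 30.0
```

```bash
python3 - <<'E'
from h import *
S=cam("side");cam("top");cam("top");s=r.get_state();print(s["tool_pos"],s["eef_rot"].round(3),s["contact_force"])
t=cam("top")
c=np.zeros((400,800,3),np.uint8)
c[:,:400]=cv2.resize(S["color"][110:210,180:280],(400,400),interpolation=cv2.INTER_CUBIC)
c[:,400:]=cv2.resize(t["color"][120:230,140:250],(400,400),interpolation=cv2.INTER_CUBIC)
save("ins1.png",c)
E
```

```text
[0.63031561 0.16760929 0.29178002] [0.707 0.707 0.001 0.   ] [-0.28383067  0.25685741 -1.87949774]
```

View pics/ins1.png

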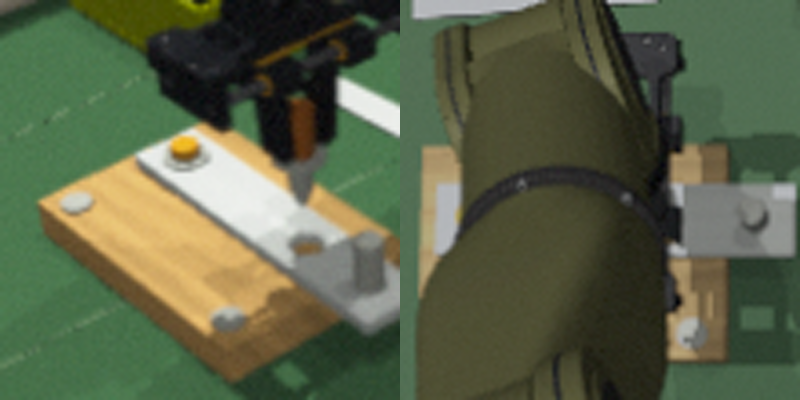

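The pin hangs upright, with its tip at crop (304,205) above the hole at (307,246). I'll lower it in stages.

Request:
move_arm:
  rows:
    - [0,0,0.012,0,0.015]
    - [0,0,0.012,0,0.015]
    - [0,0,0.008,0,0.015]
    - [0,0,0.006,0,0.015]
    - [0,0,0.006,0,0.015]
    - [0,0,0,0,0.015]
    - [0,0,0,0,0.015]

```text
clock: 12.07
tool_pos: [0.6298, 0.1681, 0.2462]
eef_rot: [0.707, 0.707, -0.0, -0.0]
contact_force: [-0.2, 0.2, -1.8]
opening: 0.261
finger_force: 30.0
```

```bash
python3 - <<'E'
from h import *
S=cam("side");s=r.get_state();print(s["tool_pos"],s["contact_force"],s["moment"])
save("ins2.png",cv2.resize(S["color"][110:210,180:280],(400,400),interpolation=cv2.INTER_CUBIC))
E
```

```text
[0.63004575 0.16810187 0.24670118] [-0.21269814  0.18592817 -2.25794492] [-0.06934724  0.03429378  0.00252976]
```

View pics/ins2.png

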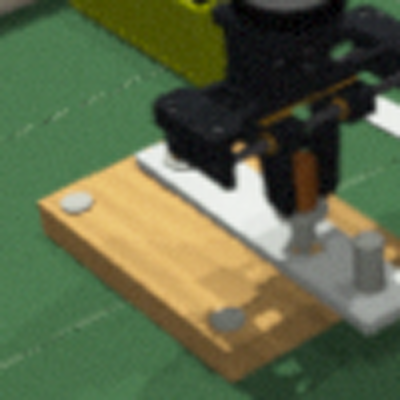

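The tip is in the fence hole at crop (303,250) with no contact force, so I'll continue down.

Request:
move_arm:
  rows:
    - [0,0,0.004,0,0.015]
    - [0,0,0.004,0,0.015]
    - [0,0,0.004,0,0.015]
    - [0,0,0.004,0,0.015]
    - [0,0,0,0,0.015]

```text
clock: 12.53
tool_pos: [0.6295, 0.168, 0.2297]
eef_rot: [0.707, 0.707, -0.001, -0.0]
contact_force: [-0.3, -0.6, -1.6]
opening: 0.263
finger_force: 30.0
```

Request:
move_arm:
  rows:
    - [0,0,0.004,0,0.015]
    - [0,0,0.004,0,0.015]
    - [0,0,0.003,0,0.015]
    - [0,0,0.002,0,0.015]
    - [0,0,0,0,0.015]
    - [0,0,0,0,0.015]

```text
clock: 13.03
tool_pos: [0.6299, 0.1681, 0.2176]
eef_rot: [0.707, 0.707, -0.0, -0.0]
contact_force: [0.4, 0.5, -1.9]
opening: 0.263
finger_force: 30.0
```

Request:
move_arm:
  rows:
    - [0,0,0.001,0,0.015]
    - [0,0,0,0,0.05]
    - [0,0,0,0,0.05]
    - [0,0,0,0,0.05]
    - [0,0,0,0,0.05]
    - [0,0,0,0,0.05]
    - [0,0,-0.01,0,0.05]
    - [0,0,-0.02,0,0.05]
    - [0,0,-0.03,0,0.05]
    - [0,0,-0.03,0,0.05]

```text
clock: 13.87
tool_pos: [0.6295, 0.1679, 0.3077]
eef_rot: [0.707, 0.707, -0.001, -0.0]
contact_force: [0.1, 0.3, -0.1]
opening: 0.568
finger_force: 0.0
```

Request:
move_arm:
  rows:
    - [-0.02,-0.01,-0.02,0,0.05]
    - [-0.035,-0.015,0,0,0.05]
    - [-0.035,-0.015,0,0,0.05]
    - [-0.035,-0.015,0,0,0.05]
    - [-0.035,-0.015,0,0,0.05]
    - [-0.035,-0.015,0,0,0.05]
    - [0,0,0,0,0.05]
    - [0,0,0,0,0.05]
    - [0,0,0,0,0.05]

```text
clock: 14.62
tool_pos: [0.5455, -0.0266, 0.3274]
eef_rot: [0.707, 0.707, 0.001, 0.0]
contact_force: [0.3, 0.2, -0.5]
opening: 0.569
finger_force: 0.0
```

```bash
python3 - <<'E'
from h import *
S=cam("side");t=cam("top");print(r.get_state()["contact_force"])
c=np.zeros((400,800,3),np.uint8)
c[:,:400]=cv2.resize(S["color"][110:210,180:280],(400,400),interpolation=cv2.INTER_CUBIC)
c[:,400:]=cv2.resize(t["color"][120:230,140:250],(400,400),interpolation=cv2.INTER_CUBIC)
save("end.png",c)
for a in(S,t):
    P=cloud(a)
    for x,y in((.63,.168),(.63,.098)):
        m=(np.hypot(P[...,0]-x,P[...,1]-y)<.025)&(P[...,2]>.075);q=P[m];print(len(q),q.mean(0).round(4),q[:,2].max().round(4))
E
```

```text
[0.74401725 0.46880641 0.53958994]<stdin>:10: RuntimeWarning: Mean of empty slice.
  ret = um.true_divide(
Traceback (most recent call last):
ValueError: zero-size array to reduction operation maximum which has no identity
```

View pics/end.png

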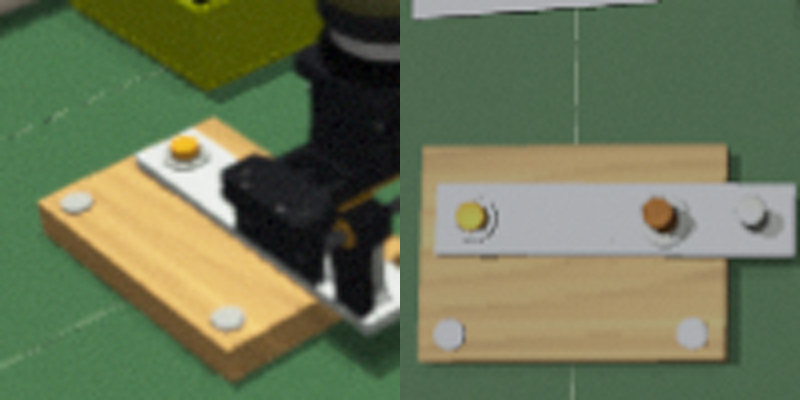

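The top view shows the pin in the fence hole at crop (658,214), with the fence aligned. I'll check the handle height from the top camera, then hand in if it is right.

```bash
python3 - <<'E'
from h import *
P=cloud(cam("top"));q=P[(np.hypot(P[...,0]-.63,P[...,1]-.168)<.025)&(P[...,2]>.075)]
z=np.median(q[:,2]);print(len(q),q.mean(0),z)
if len(q)>20 and .080<z<.088 and np.hypot(q[:,0].mean()-.631,q[:,1].mean()-.168)<.008: print(r.finish_job())
E
```

```text
60 [0.62730179 0.1678546  0.08284532] 0.08281437376084022
the job is handed in; nothing more can be done
None
```

The fence hole is over the board hole, the pin stands home and released through both, and the job was handed in at about 15 s; no verdict was returned, but the last top view put the handle top at 83 mm (84 expected when home), about 4 mm from the hole's axis.

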